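Unclamp the heat sink and lay it in the blue tray

ROBOT

A 6-joint arm with a two-finger parallel gripper is mounted at the origin on the work surface. World frame = base frame: x ahead of the robot, y to its left, z up, the work surface at z = 0. Lengths are in m, angles in rad, forces in N, time in s.
With the tool pointing down it reaches from about 0.225 to 0.875 m from the base axis. Payload 3.4 kg.
Tool frame: the origin (TCP) lies midway between the tips of the shut fingers; the grasp point (between the pads) lies 19 mm behind it; z points along the fingers, y is the line along which they close (so a half turn about z gives the same grasp; the last joint's range is limited). The gripper opens to 85 mm and grips with 20 to 120 N. Pads are 22 mm wide; open, the fingers measure 114 mm over their backs; the gripper's body (76 mm by 85 mm) begins 54 mm behind the grasp point. The pads swing forward as they close: fully open they stand 13 mm farther back than shut.
Start: joints at [-1.424, 0.276, 1.505, -0, 1.361, -0.121], TCP at [0.152, -0.555, 0.206] pointing down, gripper open.
Joint ranges: [-2.89, 2.89], [-0.75, 2.08], [0.22, 2.7], [-1.18, 4.32], [0.11, 2.71], [-2.7, 2.7]. Speed limits (rad/s): [2.57, 2.57, 3.14, 3.14, 3.14, 3.14].

INTERFACE

Orientations are given as a unit quaternion [w, x, y, z].
In Python, from rig import readout, viewer, job gives the robot as it stands.
- The arm moves only by the shell command python3 -m creep 'ROWS'. ROWS is a JSON object of lists of equal length, an entry for each row: "claw": the finger opening in m, from 0 to 0.0854; "travel": the shift along the tool's x, y, z in m, a list of three; "yaw": the turn about the tool's z in degrees. A call has exactly 5 rows; each row shifts and turns the commanded pose from where the row before left it, along the tool's axes as they then stand; what a row does not reach is not made up. A row lasts 1/12 s, in which the tool goes at most 41.7 mm and 7.16 degrees, less where a joint would pass 70% of its speed; a pose out of reach is approached as far as the arm can. A call is refused whole if a number of a shift passes 0.0417 or a number of a turn 7.16, either way. A call with a gripper value outside its range is refused whole. The fingers move at their own pace and stop on an object; the grip force is fixed at half the most. Time passes only in rows, so rows that do not move let the fingers close, or fill a call up. It gives the time, the measured TCP pose, the force and the opening at its end, in the units of the state.
- readout.read_state(): the state, without advancing time (a new reading comes with each control period).
- viewer.grab_frame(name): name is "scene" or "top" or "wrist"; returns the picture (420x560x3 uint8, red, green, blue); there is no depth.
- viewer.camera_params(name): a dict with "intrinsics" (3x3 intrinsics, pixels), "world_to_cam" (4x4, takes a point from world to camera coordinates); the wrist camera has in their place "hand_eye" (4x4, takes a point from camera to tool coordinates, whose origin is the TCP and whose axes are the flange's). Camera axes: x right, y up, looking along -z (the intrinsics and any distortion apply to the point x, -y, -z); pixel columns grow to the right and rows downward; lengths in m; the calibration is good to about 2 mm. A picture is of the moment at which its call begins: read the wrist's pose just before it. camera_params takes no time and is no camera call.
- job.finish_job(): hands the job in, once; it reports no verdict.
The state is a dict: "time_s": time; "joint_positions": joint angles; "joint_velocities": joint speeds; "tau": joint torques, N m; "ee_pos": TCP position; "tool_rot": TCP orientation; "contact_force": force on the tool from outside, world axes, zero at the start; "torque": the same for the moment, N m; "width": opening from 0.0 (shut) to 1.0 (fully open).
Only numpy, scipy, OpenCV 4.12 (cv2) and the standard library are available. Lean on these libraries where they do the work, as an engineer would, in place of code of your own. Each camera call takes 0.05 s, during which the arm holds its last target. There are 200 camera calls.

TASK

On the repair bench a silver finned heat sink is held in a jig under a toggle clamp with a red grip. Flip the clamp arm up past upright so that it falls back onto its stop, leaving the heat sink in its seat meanwhile; then lift the silver heat sink out of the jig and set it down, without dropping it, flat on its base inside the blue tray. Let go of it and leave the clamp open.

Things in the scene. Friction and masses are not known exactly. Their poses are not given: they have to be found in the camera images.
- clamp (a joint): Angle of the clamp arm, rad: 0 closed (arm level, rubber foot resting on the heat sink), 1.57 upright, 2.2 open on its back stop. The 160 g arm turns easily: let go below about 1.4 it falls shut, beyond 1.75 it falls open by itself. Its hinge axis is level, 66 mm above the table.
- clamp_grip (a point): Centre of the red grip on the arm's free end: cylinder 22 mm in diameter, 30 mm long along this point's y (across the arm), flat ends, 66 mm above the table when closed; bare table below, a 30 mm high pin 34 mm off along x. x points along the arm (bar 14 mm wide, 10 thick) to the hinge, 155 mm away; z up when closed. Swings up and over about the hinge (axis parallel to y); axes turn with it.
- heatsink_mid (a point): Centre, half-way up, of the silver finned heat sink, 70 (x) x 40 (y) x 30 (z, up) mm, 0.14 kg. Starts in the jig, x nearly along the arm, underside 20 mm above the table, 8 above the jig plate. Low pins (to 10 mm above its underside) stand round it; the middle 46 mm of the long sides is free. Hinge cheeks, 78 mm above the table, begin 63 mm from its centre. A loose black one is not it.
- tray_in (a point): Centre of the inner floor of the blue open tray, 4 mm above the table. The tray is fixed, 170 mm (x axis) by 140 mm (y axis) outside, walls 4 mm thick and 25 mm high; z up.
There are look-alikes about, which are no part of the job. Of the things like the part that bears clamp, leave any that is brown; of the rest the larger one is meant. What is shaped like the part that bears tray_in but pink is not meant.

How it is judged:
On the way, in this order (a step that is already met when the one before it is completed fails the run):
1. the clamp arm is past upright (over 1.75 rad) with the silver heat sink still within 10 mm of where it was (value of joint clamp above 1.75 rad and distance of heatsink_mid from where it was at the start of the episode below 0.01 m), for 0.2 s.
2. the silver heat sink is lifted out of the jig, its centre over 60 mm above the table, with the clamp open (height (world z) of heatsink_mid above 0.06 m and value of joint clamp above 1.75 rad), for 0.1 s.
At the end, for the whole second after the job is handed in: The silver heat sink lies at rest inside the blue tray, flat on its base with fins up (within 10 degrees, base within 6 mm of the tray floor), released, and the clamp arm is open past upright (over 1.75 rad) (value of joint clamp above 1.75 rad and x of heatsink_mid in the frame of tray_in between -0.08 and 0.08 m and y of heatsink_mid in the frame of tray_in between -0.065 and 0.065 m and z of heatsink_mid in the frame of tray_in between 0.009 and 0.021 m and angle between heatsink_mid's own z axis and vertical below 0.17 rad and linear speed of heatsink below 0.02 m/s); the robot touches nothing.
It fails at once if the silver heat sink is dropped (falls free of the fingers at over 0.7 m/s, a drop of about 25 mm) (linear speed of heatsink above 0.7 m/s and contact force between heatsink and the fingers below 0.05 N).
It also fails if it takes over 51 s, if anything falls off the work surface, if the arm or the gripper's body presses on something with over 40 N, if the wrist force passes 120 N, or if a joint passes its speed limit or range.

## Working session

There is one attempt and no reset: what is moved stays moved. The work goes in short steps, Python scripts to look and compute and a shell command to move; the robot and the scene stay as the last step left them, time stands still between calls to the robot, and variables do not carry over. Pictures are saved under pics/ and viewed, on a budget of 10 in all, crops included, one or two more only if the job needs it, and the job is handed in when it is done.

```bash
mkdir -p pics; ls; python3 - <<'E'
from rig import readout, viewer
import cv2
s=readout.read_state();print(s)
for n in("scene","top"):
    cv2.imwrite(f"pics/{n}0.png",viewer.grab_frame(n)[:,:,::-1]);p=viewer.camera_params(n);print(n,p)
print(viewer.camera_params("wrist"))
E
```

```text
pics
{'time_s': 0.0, 'joint_positions': array([-1.42397454e+00,  2.76626944e-01,  1.50612086e+00,  2.33176226e-05,
        1.36069917e+00, -1.21006794e-01]), 'joint_velocities': array([ 0.00046316, -0.00076582,  0.0006186 , -0.00177872, -0.00035891,
       -0.00029449]), 'tau': array([-3.59435571e-04, -4.16772902e+01, -2.45808417e+01,  8.96043218e-06,
        1.10517000e-02,  3.81998476e-06]), 'ee_pos': array([ 0.15208326, -0.55393679,  0.20482643]), 'tool_rot': array([-9.27228285e-04,  9.91046773e-01,  1.33511922e-01, -5.67726747e-07]), 'contact_force': array([ 0.71423954,  0.85284108, -0.17984815]), 'torque': array([ 0.01689743,  0.00145567, -0.03118438]), 'width': 1.0016605656186133}
scene {'intrinsics': array([[517.64927081,   0.        , 287.68707395],
       [  0.        , 517.64927081, 209.21610753],
       [  0.        ,   0.        ,   1.        ]]), 'world_to_cam': array([[ 0.29409188,  0.95561506, -0.01760202, -0.22425631],
       [-0.73567102,  0.23808396,  0.63411685,  0.28084474],
       [ 0.61016236, -0.17353932,  0.77303686, -1.73593946],
       [ 0.        ,  0.     
[... 293 characters left out ...]
 0.98925346,  0.01007498,  0.14586328, -0.4975107 ],
       [-0.14603885,  0.01971655,  0.98908236, -1.14320534],
       [ 0.        ,  0.        ,  0.        ,  1.        ]])}
{'intrinsics': array([[292.54866068,   0.        , 281.60473391],
       [  0.        , 292.54866068, 206.97719267],
       [  0.        ,   0.        ,   1.        ]]), 'hand_eye': array([[ 8.35202228e-04,  9.61803128e-01,  2.73740835e-01,
         6.96120293e-02],
       [ 9.99999615e-01, -8.77198119e-04,  3.10146951e-05,
         2.96029444e-04],
       [ 2.69954976e-04,  2.73740703e-01, -9.61803491e-01,
        -1.67243427e-01],
       [ 0.00000000e+00,  0.00000000e+00,  0.00000000e+00,
         1.00000000e+00]])}
```

View pics/scene0.png

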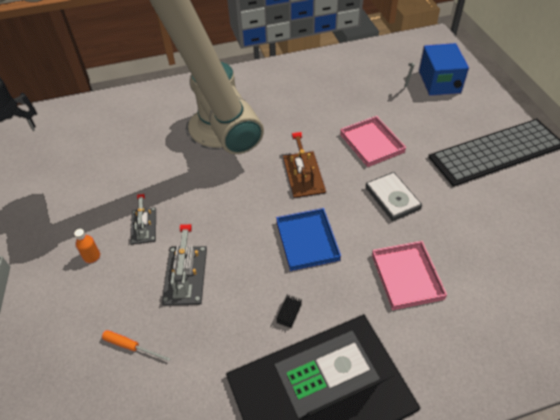

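View pics/top0.png

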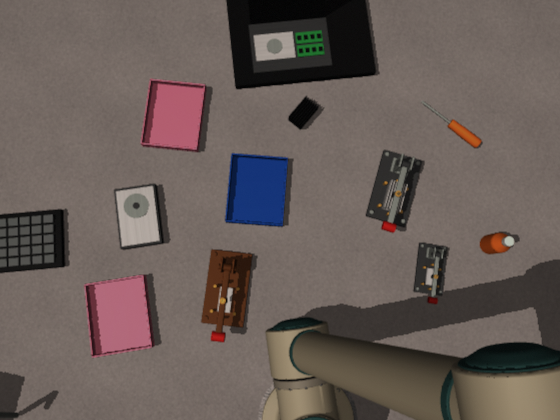

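The scene shows the large dark clamp around (185,270), with its red grip at (186,228), and the blue tray at (308,240). In the top view the same clamp is at (396,190) with its grip at (389,227), and the tray is at (257,190). The small dark clamp and the brown one are decoys.

```bash
cat > h.py <<'E'
import numpy as np, cv2
from rig import readout, viewer
from scipy.spatial.transform import Rotation as R
def cam(n,s=None):
    p=viewer.camera_params(n)
    if n=="wrist":
        T=np.eye(4);q=s["tool_rot"];T[:3,:3]=R.from_quat([*q[1:],q[0]]).as_matrix();T[:3,3]=s["ee_pos"]
        return p["intrinsics"],T@p["hand_eye"]
    return p["intrinsics"],np.linalg.inv(p["world_to_cam"])
def ray(c,uv):
    K,T=c;d=np.linalg.solve(K,[*uv,1]);return T[:3,3],T[:3,:3]@(d*[1,-1,-1])
def onz(c,uv,z):
    o,d=ray(c,uv);return o+d*(z-o[2])/d[2]
def proj(c,p):
    K,T=c;q=T[:3,:3].T@(np.array(p)-T[:3,3]);q=K@(q*[1,-1,-1]);return q[:2]/q[2]
def tri(rs):
    A=0;b=0
    for o,d in rs:
        d=d/np.linalg.norm(d);P=np.eye(3)-np.outer(d,d);A=A+P;b=b+P@o
    return np.linalg.solve(A,b)
def blobs(im,lo,hi,mn=20):
    m=cv2.inRange(cv2.cvtColor(im,cv2.COLOR_RGB2HSV),lo,hi)
    n,l,st,ce=cv2.connectedComponentsWithStats(m);return [(st[i],ce[i],l==i) for i in range(1,n) if st[i][4]>=mn]
E
python3 - <<'E'
from h import *
im={n:cv2.imread(f"pics/{n}0.png")[:,:,::-1].copy() for n in("top","scene")}
for n in im:
    c=cam(n)
    for nm,lo,hi,mn,z in(("red",(0,200,120),(4,255,255),15,.066),("blue",(105,150,40),(125,255,255),800,.015)):
        for st,ce,m in blobs(im[n],lo,hi,mn):
            r=cv2.minAreaRect(np.argwhere(m)[:,::-1].astype(np.float32))
            print(n,nm,st,ce.round(1),onz(c,ce,z).round(4),[onz(c,q,.025).round(3)[:2].tolist() for q in cv2.boxPoints(r)])
a=cv2.resize(im["top"][140:240,350:440],None,fx=5.5,fy=5.5,interpolation=cv2.INTER_CUBIC)
b=cv2.resize(im["scene"][215:315,150:225],None,fx=5.5,fy=5.5,interpolation=cv2.INTER_CUBIC)
cv2.imwrite("pics/crop.png",cv2.resize(np.hstack([a,b]),(790,480))[:,:,::-1])
E
```

```text
top red [383 222  13  10  88] [388.7 226.5] [ 0.4488 -0.186   0.066 ] [[0.45, -0.179], [0.466, -0.184], [0.457, -0.213], [0.44, -0.208]]
top red [211 333  13   9  85] [217.2 337. ] [0.1958 0.2071 0.066 ] [[0.186, 0.226], [0.201, 0.224], [0.197, 0.196], [0.181, 0.198]]
top blue [ 226  154   62   72 3895] [256.4 189.7] [0.5423 0.1261 0.015 ] [[0.462, 0.2], [0.631, 0.191], [0.622, 0.051], [0.452, 0.062]]
scene red [293 133   8   4  19] [296.7 134.5] [0.1908 0.2064 0.066 ] [[0.142, 0.209], [0.143, 0.232], [0.153, 0.23], [0.153, 0.207]]
scene red [181 225  10   5  26] [185.7 226.8] [ 0.4426 -0.1854  0.066 ] [[0.402, -0.199], [0.406, -0.175], [0.42, -0.176], [0.416, -0.2]]
scene blue [ 420   44   48   50 1710] [442.6  67.5] [-0.038   0.8396  0.015 ] [[-0.176, 0.808], [-0.139, 0.987], [0.124, 0.852], [0.09, 0.69]]
scene blue [ 278  209   62   61 2639] [307.4 239.3] [0.5461 0.1231 0.015 ] [[0.457, 0.061], [0.462, 0.214], [0.64, 0.182], [0.633, 0.041]]
```

View pics/crop.png

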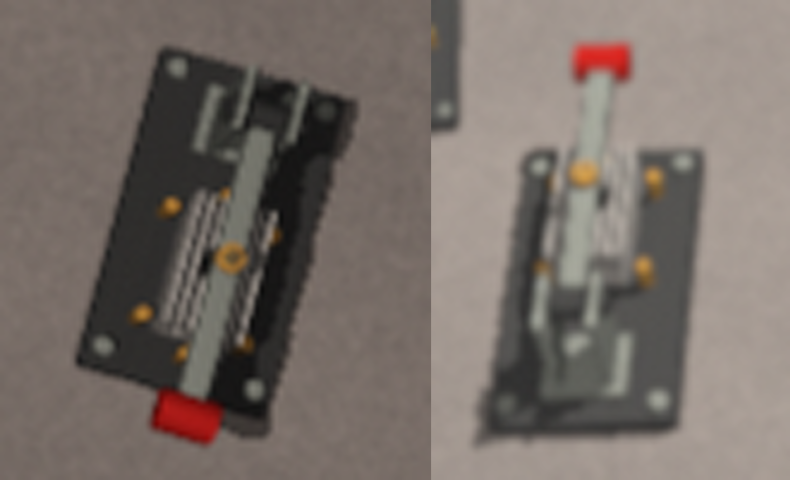

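```bash
python3 -m creep '{"claw":[0.085,0.085,0.085,0.085,0.085],"travel":[[0,0,-0.012],[0,0,-0.012],[0,0,-0.012],[0,0,-0.012],[0,0,-0.012]],"yaw":[6.5,6.5,6.5,6.5,6.5]}'
for i in 1 2 3; do python3 -m creep '{"claw":[0.085,0.085,0.085,0.085,0.085],"travel":[[0.014,-0.0293,0],[0.014,-0.0293,0],[0.014,-0.0293,0],[0.014,-0.0293,0],[0.014,-0.0293,0]],"yaw":[0,0,0,0,0]}'; done
python3 -m creep '{"claw":[0.085,0.085,0.085,0.085,0.085],"travel":[[0,0,0],[0,0,0],[0,0,0],[0,0,0],[0,0,0]],"yaw":[0,0,0,0,0]}'
python3 - <<'E'
from h import *
import pickle
s=readout.read_state();im=viewer.grab_frame("wrist");pickle.dump((s,im),open("w1.pkl","wb"));cv2.imwrite("pics/w1.png",im[:,:,::-1])
c=cam("wrist",s)
for st,ce,m in blobs(im,(0,200,100),(4,255,255),60):
    r=cv2.minAreaRect(np.argwhere(m)[:,::-1].astype(np.float32));print(st,ce,onz(c,ce,.072).round(4),[onz(c,q,.072).round(4).tolist() for q in cv2.boxPoints(r)])
E
```

```text
time_s: 0.52
ee_pos: [0.1521, -0.5542, 0.2657]
tool_rot: [-0.001, 0.988, -0.152, -0.0]
contact_force: [0.4, 0.6, 0.3]
width: 0.993
time_s: 0.93
ee_pos: [0.2628, -0.4337, 0.2653]
tool_rot: [-0.0, 0.989, -0.149, -0.0]
contact_force: [0.5, -1.0, 0.8]
width: 0.997
time_s: 1.35
ee_pos: [0.373, -0.3143, 0.2654]
tool_rot: [-0.0, 0.989, -0.149, -0.0]
contact_force: [1.0, -0.4, 0.2]
width: 0.99
time_s: 1.77
ee_pos: [0.483, -0.195, 0.2654]
tool_rot: [-0.0, 0.989, -0.149, -0.0]
contact_force: [0.0, 0.1, -0.8]
width: 0.992
time_s: 2.18
ee_pos: [0.4816, -0.1975, 0.2657]
tool_rot: [0.0, 0.989, -0.15, -0.0]
contact_force: [-0.1, -0.7, -0.3]
width: 0.998
[269 200  23  15 313] [280.30351438 207.55271565] [ 0.4497 -0.1862  0.072 ] [[0.4636, -0.1754, 0.072], [0.4553, -0.2022, 0.072], [0.4374, -0.1968, 0.072], [0.4458, -0.1697, 0.072]]
[ 86 411  18   9 100] [ 95.69 416.32] [0.204  0.2014 0.072 ] [[0.2186, 0.2111, 0.072], [0.2105, 0.1851, 0.072], [0.1954, 0.1928, 0.072], [0.2035, 0.219, 0.072]]
```

View pics/w1.png

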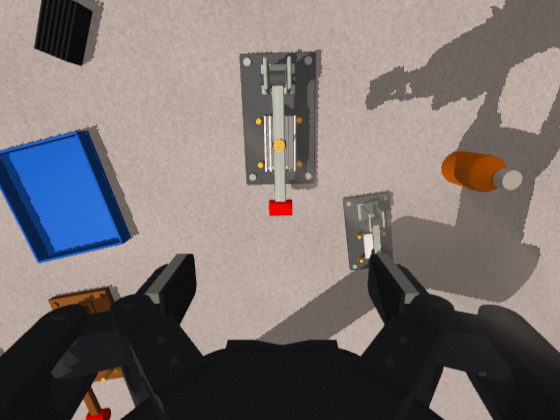

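The wrist view shows the grip at (280,207), the bar running straight up to the hinge near (279,75), and the heat sink around (280,143). The tool heading already matches the arm. I'll go down onto the grip.

```bash
python3 -m creep '{"claw":[0.06,0.06,0.06,0.06,0.06],"travel":[[-0.034,-0.001,0],[0,0,0.035],[0,0,0.035],[0,0,0.035],[0,0,0.035]],"yaw":[0,0,0,0,0]}'
python3 -m creep '{"claw":[0.06,0.06,0.06,0.06,0.06],"travel":[[0,0,0.03],[0,0,0.03],[0,0,0.02],[0,0,0],[0,0,0]],"yaw":[0,0,0,0,0]}'
python3 -m creep '{"claw":[0.02,0.02,0.02,0.02,0.02],"travel":[[0,0,0],[0,0,0],[0,0,0],[0,0,0],[0,0,0]],"yaw":[0,0,0,0,0]}'
python3 -m creep '{"claw":[0.02,0.02,0.02,0.02,0.02],"travel":[[0,0,0],[0,0,0],[0,0,0],[0,0,0],[0,0,0]],"yaw":[0,0,0,0,0]}'
python3 - <<'E'
from h import *
s=readout.read_state();print(s["ee_pos"],s["tool_rot"],s["contact_force"],s["width"])
cv2.imwrite("pics/w2.png",viewer.grab_frame("wrist")[:,:,::-1])
E
```

```text
time_s: 2.65
ee_pos: [0.4498, -0.1864, 0.125]
tool_rot: [0.001, 0.989, -0.15, 0.001]
contact_force: [0.9, -0.9, -0.8]
width: 0.704
time_s: 3.07
ee_pos: [0.4494, -0.1859, 0.0453]
tool_rot: [-0.0, 0.989, -0.15, -0.001]
contact_force: [0.3, -0.2, -0.3]
width: 0.702
time_s: 3.48
ee_pos: [0.4516, -0.1864, 0.0478]
tool_rot: [0.001, 0.989, -0.149, 0.002]
contact_force: [-1.1, -0.2, 5.2]
width: 0.307
time_s: 3.9
ee_pos: [0.4517, -0.1864, 0.0478]
tool_rot: [0.001, 0.989, -0.149, 0.002]
contact_force: [-0.1, 0.6, 5.7]
width: 0.306
[ 0.45167226 -0.1863892   0.04784988] [ 8.99016581e-04  9.88823307e-01 -1.49076006e-01  2.00083310e-03] [-0.14311729  0.58269395  5.68791708] 0.3056541492031565
```

View pics/w2.png

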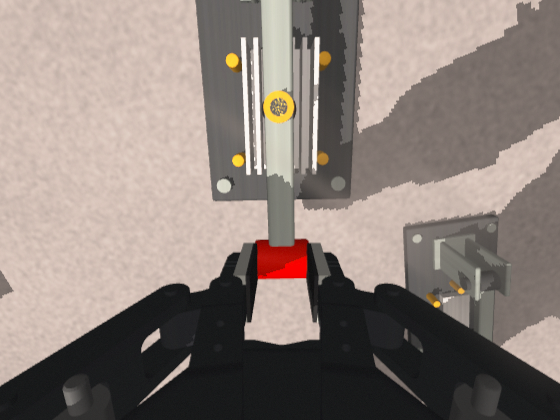

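```bash
python3 -c "
import numpy as np
t=np.arange(26)*.078;x=155*(1-np.cos(t));z=-155*np.sin(t)
print([(round(a),round(b)) for a,b in zip(np.diff(np.round(x)),np.diff(np.round(z)))])"
```

```text
[(0, -12), (2, -12), (2, -12), (3, -12), (5, -11), (5, -11), (6, -10), (6, -11), (8, -9), (8, -9), (9, -8), (9, -8), (10, -7), (11, -6), (11, -5), (11, -4), (11, -3), (12, -3), (12, -1), (12, -1), (12, 0), (12, 2), (12, 2), (12, 3), (11, 4)]
```

```bash
python3 -m creep '{"claw":[0.02,0.02,0.02,0.02,0.02],"travel":[[0,0,-0.012],[0.002,0,-0.012],[0.002,0,-0.012],[0.003,0,-0.012],[0.005,0,-0.011]],"yaw":[0,0,0,0,0]}'
python3 -m creep '{"claw":[0.02,0.02,0.02,0.02,0.02],"travel":[[0.005,0,-0.011],[0.006,0,-0.010],[0.006,0,-0.011],[0.008,0,-0.009],[0.008,0,-0.009]],"yaw":[0,0,0,0,0]}'
python3 - <<'E'
from h import *
s=readout.read_state();print(s["ee_pos"],s["contact_force"],s["width"])
im=viewer.grab_frame("wrist");cv2.imwrite("pics/w3.png",im[:,:,::-1])
for st,ce,m in blobs(im,(0,200,100),(4,255,255),60):print(st,ce)
E
```

```text
time_s: 4.37
ee_pos: [0.4663, -0.1907, 0.1072]
tool_rot: [0.001, 0.989, -0.149, 0.005]
contact_force: [7.9, -1.7, -6.5]
width: 0.298
time_s: 4.78
ee_pos: [0.5002, -0.2006, 0.1559]
tool_rot: [0.001, 0.989, -0.15, 0.007]
contact_force: [15.4, -3.0, -19.6]
width: 0.27
[ 0.50017283 -0.20059106  0.1558519 ] [ 15.40211001  -3.02991672 -19.57902057] 0.2704374746299106
[ 259  251   46   38 1610] [281.81677019 270.00124224]
```

View pics/w3.png

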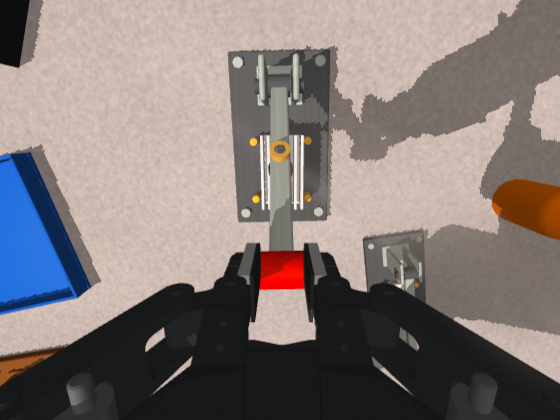

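```bash
python3 -m creep '{"claw":[0.02,0.02,0.02,0.02,0.02],"travel":[[0.010,0,-0.006],[0.010,0,-0.006],[0.011,0,-0.006],[0.012,0,-0.005],[0.011,0,-0.005]],"yaw":[0,0,0,0,0]}'
python3 -c "
from h import *
print(readout.read_state())"
```

```text
time_s: 5.25
ee_pos: [0.5443, -0.2134, 0.1846]
tool_rot: [-0.001, 0.989, -0.149, -0.001]
contact_force: [-2.2, 3.4, 2.9]
width: 0.258
{'time_s': 5.25, 'joint_positions': array([-4.93431419e-01,  3.03453179e-01,  1.51819332e+00,  1.09513577e-03,
        1.32157953e+00,  1.37633247e+00]), 'joint_velocities': array([ 0.04711306,  0.1555301 , -0.38475524,  0.00669796,  0.20937199,
        0.04403444]), 'tau': array([ -1.52626399, -41.27272725, -23.77338052,  -0.59414992,
        -1.38567399,  -0.05110854]), 'ee_pos': array([ 0.54428206, -0.21344712,  0.18459171]), 'tool_rot': array([-7.74859494e-04,  9.88827433e-01, -1.49061594e-01, -5.89953247e-04]), 'contact_force': array([-2.1540116 ,  3.37406998,  2.9326658 ]), 'torque': array([0.47540496, 0.39647715, 0.01432088]), 'width': 0.2581198874096745}
```

```bash
python3 - <<'E'
from h import *
s=readout.read_state();rs=[]
a=[]
for n in("wrist","top","scene"):
    im=viewer.grab_frame(n);c=cam(n,s)
    for st,ce,m in blobs(im,(0,190,90),(4,255,255),12):
        print(n,st,ce.round(1))
        if n=="wrist" and st[4]>500 or n!="wrist" and onz(c,ce,.1)[1]<0: rs.append(ray(c,ce))
    a.append(im)
print(len(rs),tri(rs) if len(rs)>1 else 0)
b=cv2.resize(a[2][120:300,120:290],(500,530));cv2.imwrite("pics/w4.png",np.hstack([cv2.resize(a[0][150:420,150:410],(300,312)),b[:312]])[:,:,::-1])
E
```

```text
wrist [ 259  259   46   39 1661] [281.8 278.6]
top [407 174  11  10  77] [412.3 178.4]
top [211 332  11   9  77] [215.7 336. ]
scene [293 133   8   5  28] [296.5 134.7]
scene [165 218   7   7  40] [168.2 221.2]
3 [ 0.53321084 -0.21067948  0.20985234]
```

View pics/w4.png

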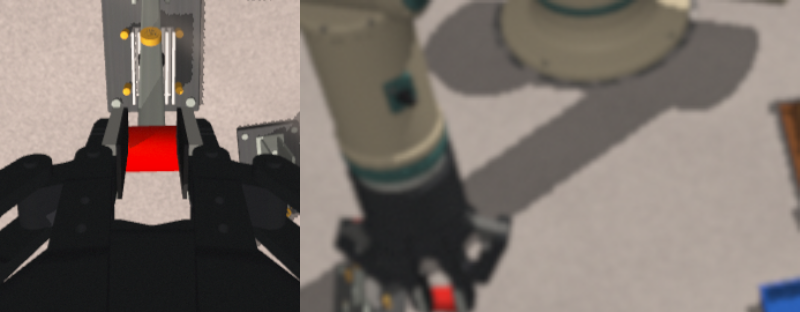

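The grip is still held, but it sits about 11 mm behind the pad centre, with the arm at about 1.15 rad and small forces. I'll continue on the true arc from here and check half-way.

```bash
python3 -m creep '{"claw":[0.02,0.02,0.02,0.02,0.02],"travel":[[0.011,0,-0.005],[0.011,0,-0.004],[0.012,0,-0.003],[0.012,0,-0.002],[0.012,0,-0.001]],"yaw":[0,0,0,0,0]}'
python3 - <<'E'
from h import *
s=readout.read_state();rs=[];print(s["torque"])
for n in("wrist","top"):
    im=viewer.grab_frame(n);c=cam(n,s)
    for st,ce,m in blobs(im,(0,190,90),(4,255,255),12):
        if n=="wrist" and st[4]>500 or n!="wrist" and onz(c,ce,.1)[1]<0: rs.append(ray(c,ce));print(n,st,ce.round(1))
print(tri(rs) if len(rs)>1 else 0)
E
```

```text
time_s: 5.82
ee_pos: [0.601, -0.2324, 0.1991]
tool_rot: [0.001, 0.989, -0.149, 0.001]
contact_force: [1.2, 0.5, -0.1]
width: 0.236
[-0.03226551  0.01763916  0.02064032]
top [400 191  15  12 101] [406.7 197.1]
0
```

```bash
python3 - <<'E'
from h import *
s=readout.read_state()
im=viewer.grab_frame("wrist");t=viewer.grab_frame("top");c=cam("top");print(s["width"],[ (st,ce) for st,ce,m in blobs(t,(0,190,90),(4,255,255),12)])
sc=viewer.grab_frame("scene")
cv2.imwrite("pics/w5.png",np.hstack([cv2.resize(im,(400,300)),cv2.resize(t[130:270,340:480],(300,300))])[:,:,::-1])
E
```

```text
0.2356606265348919 [(array([388, 215,  15,  12, 117], dtype=int32), array([394.64957265, 220.60683761])), (array([211, 332,  14,  10, 106], dtype=int32), array([217.38679245, 336.43396226]))]
```

View pics/w5.png

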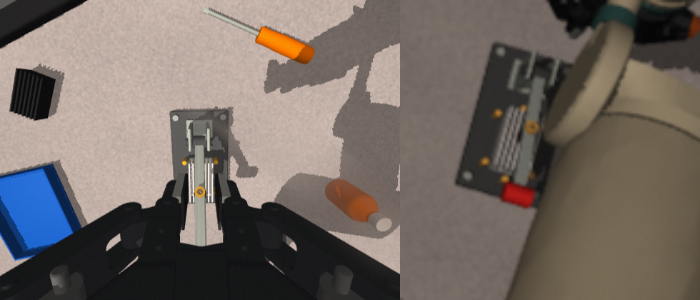

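The grip slipped out and the arm fell shut. I'll back off, check the arm and heat sink, and regrasp with a full-close command, correcting the arc from the measured pose.

```bash
python3 -m creep '{"claw":[0.06,0.06,0.06,0.06,0.06],"travel":[[-0.03,0,-0.013],[-0.03,0,-0.013],[-0.03,0,-0.013],[-0.03,0,-0.013],[-0.01,0,-0.013]],"yaw":[0,0,0,0,0]}'
python3 -m creep '{"claw":[0.06,0.06,0.06,0.06,0.06],"travel":[[0,0,0],[0,0,0],[0,0,0],[0,0,0],[0,0,0]],"yaw":[0,0,0,0,0]}'
python3 - <<'E'
from h import *
import pickle
s=readout.read_state();im=viewer.grab_frame("wrist");c=cam("wrist",s);print(s["ee_pos"],s["tool_rot"])
s0,i0=pickle.load(open("w1.pkl","rb"));c0=cam("wrist",s0)
for st,ce,m in blobs(im,(0,200,100),(4,255,255),60): print(st,onz(c,ce,.072).round(4))
for I,C in((i0,c0),(im,c)):
  for st,ce,m in blobs(I,(10,150,120),(22,255,255),8): print("pin",st[4],onz(C,ce,.03).round(4)[:2])
# rectify both onto plane z=.05
X0=np.array([.58,-.29]);out=[]
d=np.array([.955,-.2965]);e=np.array([-.2965,-.955]);o=np.array([.4497,-.1862])
q=[o+a*d+b*e for a,b in((.17,-.05),(.17,.05),(-.01,.05),(-.01,-.05))]
for I,C in((i0,c0),(im,c)):
    src=np.float32([proj(C,[*p,.05]) for p in q]);M=cv2.getPerspectiveTransform(src,np.float32([[0,0],[333,0],[333,600],[0,600]]))
    out.append(cv2.warpPerspective(I,M,(333,600)))
cv2.imwrite("pics/cmp.png",np.hstack(out)[:,:,::-1])
E
```

```text
time_s: 6.48
ee_pos: [0.4709, -0.1913, 0.2635]
tool_rot: [-0.0, 0.989, -0.149, -0.002]
contact_force: [0.0, 0.6, -0.7]
width: 0.706
time_s: 6.9
ee_pos: [0.4764, -0.1936, 0.2614]
tool_rot: [-0.0, 0.989, -0.149, -0.001]
contact_force: [0.1, -1.0, -0.1]
width: 0.702
[ 0.47642766 -0.19357335  0.26139205] [-3.58430286e-04  9.88826591e-01 -1.49067037e-01 -9.28911024e-04]
[271 196  23  16 327] [ 0.4498 -0.1858  0.072 ]
pin 32 [ 0.5605 -0.1901]
pin 23 [ 0.5459 -0.2416]
pin 101 [ 0.5227 -0.2066]
pin 331 [ 0.4216 -0.4228]
pin 861 [ 0.4043 -0.4683]
pin 16 [ 0.4909 -0.2262]
pin 26 [ 0.5053 -0.1741]
pin 13 [ 0.3623 -0.2793]
pin 14 [ 0.3238 -0.2735]
pin 325 [0.3919 0.173 ]
pin 89 [0.2393 0.1749]
pin 72 [0.2428 0.2012]
pin 125 [0.1915 0.2481]
pin 23 [ 0.5603 -0.1904]
pin 27 [ 0.5461 -0.2414]
pin 86 [ 0.5232 -0.2069]
pin 1402 [ 0.4117 -0.4564]
pin 26 [ 0.5053 -0.1743]
pin 22 [ 0.4908 -0.2257]
pin 11 [ 0.3617 -0.279 ]
pin 34 [ 0.322  -0.3016]
pin 9 [ 0.3177 -0.3101]
pin 476 [0.3885 0.1801]
pin 17 [0.3399 0.2556]
```

View pics/cmp.png

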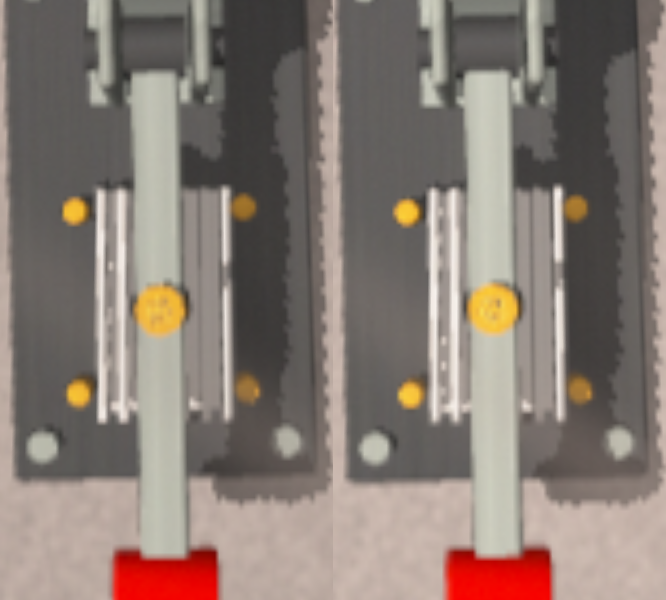

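The heat sink has not moved (rectified columns 97–230, rows 187–420, which puts its centre at about (0.5255, -0.2086)), and the arm is closed again. Regrasping.

```bash
python3 -m creep '{"claw":[0.06,0.06,0.06,0.06,0.06],"travel":[[-0.028,0.001,0.02],[0,0,0.035],[0,0,0.035],[0,0,0.035],[0,0,0.035]],"yaw":[0,0,0,0,0]}'
python3 -m creep '{"claw":[0.06,0.06,0.04,0.036,0.036],"travel":[[0,0,0.035],[0,0,0.024],[0,0,0],[0,0,0],[0,0,0]],"yaw":[0,0,0,0,0]}'
python3 - <<'E'
from h import *
s=readout.read_state();print(s["ee_pos"],s["contact_force"],s["width"])
c=cam("wrist",s);im=viewer.grab_frame("wrist")
for st,ce,m in blobs(im,(0,200,100),(4,255,255),200): print(st,ce,onz(c,ce,.072))
E
python3 -m creep '{"claw":[0,0,0,0,0],"travel":[[0,0,0],[0,0,0],[0,0,0],[0,0,0],[0,0,0]],"yaw":[0,0,0,0,0]}'
python3 -m creep '{"claw":[0,0,0,0,0],"travel":[[0,0,0],[0,0,0],[0,0,0],[0,0,0],[0,0,0]],"yaw":[0,0,0,0,0]}'
python3 - <<'E'
from h import *
s=readout.read_state();print(s["ee_pos"],s["contact_force"],s["width"])
c=cam("wrist",s);im=viewer.grab_frame("wrist");cv2.imwrite("pics/w6.png",im[:,:,::-1])
for st,ce,m in blobs(im,(0,200,100),(4,255,255),200): print(st,ce,onz(c,ce,.072))
q=s["tool_rot"];T=R.from_quat([*q[1:],q[0]]).as_matrix()
for p in((-.011,-.015,-.019),(.011,-.015,-.019),(0,-.015,0),(0,-.015,-.038)): print(p,proj(c,s["ee_pos"]+T@p))
E
```

```text
time_s: 7.37
ee_pos: [0.4491, -0.1862, 0.1009]
tool_rot: [0.0, 0.989, -0.149, 0.0]
contact_force: [0.6, 0.5, -0.1]
width: 0.703
time_s: 7.78
ee_pos: [0.4503, -0.1869, 0.0446]
tool_rot: [0.0, 0.989, -0.149, 0.001]
contact_force: [0.5, 0.2, 0.3]
width: 0.419
[ 0.45032662 -0.18693401  0.04459603] [0.47455401 0.21893645 0.29328051] 0.4189494019210212
[ 252  240   57   40 1980] [279.96161616 261.24848485] [ 0.45079049 -0.18622464  0.072     ]
time_s: 8.25
ee_pos: [0.451, -0.1862, 0.0458]
tool_rot: [0.0, 0.989, -0.15, 0.002]
contact_force: [2.0, 4.0, 5.8]
width: 0.321
time_s: 8.67
ee_pos: [0.451, -0.1862, 0.0458]
tool_rot: [0.0, 0.989, -0.15, 0.002]
contact_force: [1.7, 3.8, 7.1]
width: 0.32
[ 0.45103362 -0.18623954  0.04581599] [1.73408995 3.75089423 7.08866383] 0.3198156689963802
[ 256  240   53   39 1842] [281.85993485 260.74104235] [ 0.45082179 -0.18639684  0.072     ]
(-0.011, -0.015, -0.019) [254.81641942 272.75031476]
(0.011, -0.015, -0.019) [253.83388914 236.2203682 ]
(0, -0.015, 0) [257.0845293  241.51090177]
(0, -0.015, -0.038) [250.88289452 271.53465719]
```

```bash
cat > arc.py <<'E'
import sys
from h import *
s=readout.read_state();t0=float(sys.argv[1]);st=.08
d=np.array([.955,-.2965]);e=s["ee_pos"];u=(e[:2]-[.451,-.1862])@d;z=e[2]-.0458
f=s["contact_force"];print("t",s["time_s"],"u,z mm",1e3*u,1e3*z,"want",155*(1-np.cos(t0)),155*np.sin(t0),"F_u,z",f[:2]@d,f[2],"w",s["width"],"tau",s["torque"])
c=cam("wrist",s);im=viewer.grab_frame("wrist")
for a,ce,m in blobs(im,(0,190,90),(4,255,255),200): print(a,ce)
E
python3 -m creep '{"claw":[0,0,0,0,0],"travel":[[0,0,-0.012],[0.002,0,-0.012],[0.002,0,-0.012],[0.003,0,-0.012],[0.004,0,-0.012]],"yaw":[0,0,0,0,0]}'
python3 arc.py 0.4
```

```text
time_s: 9.13
ee_pos: [0.4646, -0.1903, 0.1055]
tool_rot: [0.0, 0.989, -0.15, 0.006]
contact_force: [12.4, 0.6, -9.3]
width: 0.31
t 9.1333 u,z mm 14.208998216722932 59.74414082587069 want 12.23554592955281 60.359843057840834 F_u,z 11.66622248596453 -9.274429161689769 w 0.3104603438278189 tau [ 0.12914392 -1.96255474 -0.12918853]
[ 256  243   52   40 1905] [281.80787402 263.03622047]
```

```bash
python3 -m creep '{"claw":[0,0,0,0,0],"travel":[[0,0,0],[0,0,0],[0,0,0],[0,0,0],[0,0,0]],"yaw":[0,0,0,0,0]}'
python3 arc.py 0.4
python3 -m creep '{"claw":[0,0,0,0,0],"travel":[[0.002,0,0.0],[0.0,0,0.001],[0,0,0],[0,0,0],[0,0,0]],"yaw":[0,0,0,0,0]}'
python3 arc.py 0.4
python3 - <<'E'
from h import *
t=viewer.grab_frame("top");w=viewer.grab_frame("wrist")
s=readout.read_state()
for n,I in(("top",t),("wrist",w),("scene",viewer.grab_frame("scene"))):
    for st,ce,m in blobs(I,(0,190,90),(4,255,255),12): print(n,st,ce.round(1))
cv2.imwrite("pics/w7.png",np.hstack([cv2.resize(w[150:420,150:410],(400,415)),cv2.resize(t[150:250,350:450],(390,415))])[:,:,::-1])
E
```

```text
time_s: 9.6
ee_pos: [0.4641, -0.1901, 0.1047]
tool_rot: [0.0, 0.989, -0.15, 0.005]
contact_force: [9.4, 0.3, -6.8]
width: 0.308
t 9.6 u,z mm 13.659098245959836 58.89901158299102 want 12.23554592955281 60.359843057840834 F_u,z 8.927263715420379 -6.781131678052092 w 0.3077439105296076 tau [ 0.26984621 -1.38011859 -0.08435501]
[ 257  243   51   39 1888] [281.93591102 262.84057203]
time_s: 10.07
ee_pos: [0.4634, -0.1899, 0.1032]
tool_rot: [-0.0, 0.989, -0.15, 0.002]
contact_force: [5.3, 2.8, -4.8]
width: 0.308
t 10.0667 u,z mm 12.910403063073542 57.35660433215587 want 12.23554592955281 60.359843057840834 F_u,z 4.186446094844422 -4.761061027104182 w 0.3079421528906363 tau [ 0.44554808 -0.67094286 -0.08049952]
[ 257  243   51   39 1880] [281.85531915 262.78404255]
top [389 218  11   7  53] [394.6 220.9]
top [211 332  14  10 107] [217.4 336.4]
wrist [ 257  243   51   39 1880] [281.9 262.8]
scene [293 133   8   5  27] [296.5 134.7]
scene [175 215   9   5  40] [179.1 217.1]
```

View pics/w7.png

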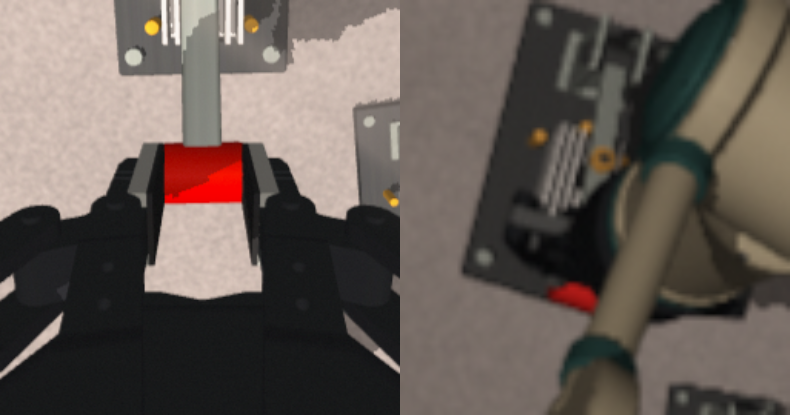

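Waiting lets the grip creep in the pads, so I'll swing faster along the arc without stopping.

```bash
python3 -m creep '{"claw":[0,0,0,0,0],"travel":[[0.005,0,-0.011],[0.009,0,-0.015],[0.013,0,-0.017],[0.015,0,-0.015],[0.017,0,-0.013]],"yaw":[0,0,0,0,0]}'
python3 -m creep '{"claw":[0,0,0,0,0],"travel":[[0.019,0,-0.010],[0.020,0,-0.008],[0.021,0,-0.005],[0.022,0,-0.002],[0.022,0,0.001]],"yaw":[0,0,0,0,0]}'
python3 -m creep '{"claw":[0,0,0,0.03,0.06],"travel":[[0.021,0,0.004],[0.020,0,0.005],[0.015,0,0.005],[0,0,0],[0,0,0]],"yaw":[0,0,0,0,0]}'
python3 - <<'E'
from h import *
s=readout.read_state();print(s["ee_pos"])
for n in("top","wrist","scene"):
    I=viewer.grab_frame(n);cv2.imwrite(f"pics/a_{n}.png",I[:,:,::-1])
    for st,ce,m in blobs(I,(0,190,90),(4,255,255),12): print(n,st,ce.round(1))
E
```

```text
time_s: 10.68
ee_pos: [0.5203, -0.2063, 0.1741]
tool_rot: [-0.001, 0.989, -0.149, 0.002]
contact_force: [8.4, 2.9, -14.5]
width: 0.291
time_s: 11.1
ee_pos: [0.619, -0.2351, 0.1997]
tool_rot: [-0.003, 0.989, -0.149, 0.001]
contact_force: [1.3, 6.8, -0.3]
width: 0.255
time_s: 11.52
ee_pos: [0.6708, -0.255, 0.1836]
tool_rot: [0.0, 0.989, -0.149, -0.0]
contact_force: [0.5, -0.0, 0.2]
width: 0.271
[ 0.67083784 -0.25502607  0.18360366]
top [422 118   8   9  43] [425.2 121.7]
top [211 332  14  10 105] [217.4 336.5]
wrist [ 247  275   54   41 1999] [274.9 295.5]
scene [293 133   8   5  27] [296.5 134.7]
scene [158 262   7   6  35] [160.6 264.9]
```

```bash
python3 - <<'E'
from h import *
p=tri([ray(cam("top"),(425.2,121.7)),ray(cam("scene"),(160.6,264.9))]);print(p)
d=np.array([.955,-.2965]);u=(p[:2]-[.4497,-.1862])@d;print(u,np.arctan2(p[2]-.066,.155-u))
s=readout.read_state();c=cam("wrist",s);I=viewer.grab_frame("wrist")
for st,ce,m in blobs(I,(0,190,90),(4,255,255),12): print(st,ce.round(1))
t=viewer.grab_frame("top");
for st,ce,m in blobs(t,(0,190,90),(4,255,255),12): print(st,ce.round(1))
print(s["width"],s["time_s"])
E
```

```text
[ 0.65376347 -0.24284113  0.21461658]
0.21167471303127333 1.9351211659630545
[ 244  267   57   41 2209] [271.8 287.4]
[423 114   9   9  55] [426.8 117.8]
[211 332  14  10 106] [217.4 336.5]
0.5337226409163873 11.6667
```

The arm is at about 1.94 rad and released, so it should fall back onto its stop. I'll rise, move over the heat sink and measure.

```bash
python3 -m creep '{"claw":[0.08,0.08,0.08,0.08,0.08],"travel":[[0,0,0],[0,0,-0.02],[0,0,-0.03],[0,0,-0.02],[0,0,-0.01]],"yaw":[0,0,0,0,0]}'
python3 -m creep '{"claw":[0.08,0.08,0.08,0.08,0.08],"travel":[[-0.04,0,0],[-0.04,0,0],[-0.04,0,0],[-0.033,0,0],[0,0,0]],"yaw":[0,0,0,0,0]}'
python3 -m creep '{"claw":[0.08,0.08,0.08,0.08,0.08],"travel":[[0,0,0],[0,0,0],[0,0,0],[0,0,0],[0,0,0]],"yaw":[0,0,0,0,0]}'
python3 - <<'E'
from h import *
s=readout.read_state();print(s["ee_pos"],s["tool_rot"]);W=viewer.grab_frame("wrist");rs=[]
for n in("top","scene"):
    I=viewer.grab_frame(n)
    b=[x for x in blobs(I,(0,190,90),(4,255,255),8)];print(n,[(x[0][4],x[1].round(1)) for x in b])
    b=[x for x in b if abs(x[1][0]-(217 if n=="top" else 296))>20]
    if b: rs.append(ray(cam(n),b[0][1]))
if len(rs)>1:
    p=tri(rs);print(p);u=(p[:2]-[.4497,-.1862])@[.955,-.2965];print("theta",np.arctan2(p[2]-.066,.155-u))
c=cam("wrist",s)
d=np.array([.955,-.2965]);e=np.array([-.2965,-.955]);o=np.array([.4497,-.1862])
q=[o+a*d+b*e for a,b in((.17,-.05),(.17,.05),(-.01,.05),(-.01,-.05))]
src=np.float32([proj(c,[*p,.05]) for p in q]);M=cv2.getPerspectiveTransform(src,np.float32([[0,0],[333,0],[333,600],[0,600]]))
cv2.imwrite("pics/hs.png",np.hstack([cv2.resize(W,(450,340)),cv2.resize(cv2.warpPerspective(W,M,(333,600)),(189,340))])[:,:,::-1])
E
```

```text
time_s: 12.18
ee_pos: [0.6714, -0.2551, 0.2677]
tool_rot: [0.001, 0.989, -0.149, 0.003]
contact_force: [-0.2, -0.6, 1.0]
width: 0.936
time_s: 12.6
ee_pos: [0.517, -0.2062, 0.2636]
tool_rot: [-0.001, 0.989, -0.149, -0.003]
contact_force: [-0.5, 0.3, 0.4]
width: 0.936
time_s: 13.02
ee_pos: [0.5255, -0.21, 0.2632]
tool_rot: [-0.0, 0.989, -0.149, -0.0]
contact_force: [-0.1, -0.5, -0.6]
width: 0.935
[ 0.52545699 -0.20996682  0.26316988] [-2.55666038e-05  9.88821979e-01 -1.49100863e-01 -1.61951493e-04]
top [(np.int32(123), array([430.9, 111.1])), (np.int32(105), array([217.3, 336.4]))]
scene [(np.int32(27), array([296.5, 134.7])), (np.int32(97), array([163.9, 282.7]))]
[ 0.68507028 -0.25317303  0.19538062]
theta 2.1766801466690215
```

View pics/hs.png

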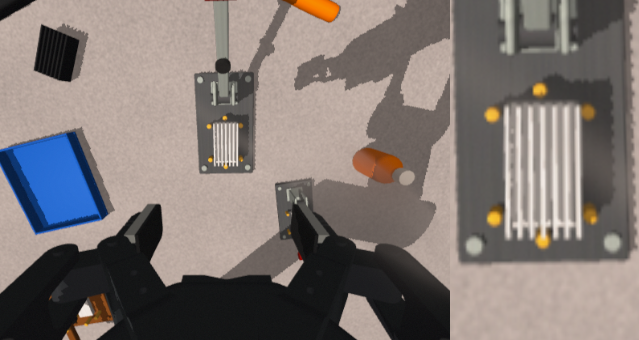

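The clamp is open at about 2.18 rad. The bare silver heat sink is in its seat at the same place (rectified centre unchanged). Grasping it.

```bash
python3 -m creep '{"claw":[0.08,0.08,0.08,0.08,0.08],"travel":[[0,-0.001,0.035],[0,0,0.035],[0,0,0.035],[0,0,0.035],[0,0,0.035]],"yaw":[0,0,0,0,0]}'
python3 -m creep '{"claw":[0.07,0.06,0.06,0.06,0.06],"travel":[[0,0,0.03],[0,0,0.02],[0,0,0.01],[0,0,0.01],[0,0,0]],"yaw":[0,0,0,0,0]}'
python3 -m creep '{"claw":[0.055,0.05,0.045,0.03,0.02],"travel":[[0,0,0],[0,0,0],[0,0,0],[0,0,0],[0,0,0]],"yaw":[0,0,0,0,0]}'
python3 -m creep '{"claw":[0.01,0,0,0,0],"travel":[[0,0,0],[0,0,0],[0,0,0],[0,0,0],[0,0,0]],"yaw":[0,0,0,0,0]}'
```

```text
time_s: 13.58
ee_pos: [0.525, -0.2086, 0.0873]
tool_rot: [0.0, 0.989, -0.149, 0.0]
contact_force: [-0.6, -0.1, -0.2]
width: 0.936
time_s: 14.0
ee_pos: [0.5243, -0.2083, 0.0174]
tool_rot: [-0.0, 0.989, -0.149, -0.001]
contact_force: [0.0, -0.0, -0.4]
width: 0.698
time_s: 14.42
ee_pos: [0.5258, -0.2091, 0.0206]
tool_rot: [0.001, 0.989, -0.149, 0.001]
contact_force: [-0.9, 1.1, 5.0]
width: 0.437
time_s: 14.83
ee_pos: [0.5258, -0.2091, 0.0206]
tool_rot: [0.001, 0.989, -0.149, 0.002]
contact_force: [-1.7, 1.0, 4.8]
width: 0.431
```

```bash
python3 -m creep '{"claw":[0,0,0,0,0],"travel":[[0,0,-0.01],[0,0,-0.02],[0,0,-0.03],[0,0,-0.03],[0,0,-0.02]],"yaw":[0,0,0,0,0]}'
python3 -m creep '{"claw":[0,0,0,0,0],"travel":[[-0.003,-0.01,0],[-0.006,-0.022,0],[-0.007,-0.028,0],[-0.007,-0.028,0],[-0.007,-0.028,0]],"yaw":[0,0,0,0,0]}'
python3 -m creep '{"claw":[0,0,0,0,0],"travel":[[-0.007,-0.028,0],[-0.007,-0.028,0],[-0.007,-0.028,0],[-0.007,-0.028,0],[-0.007,-0.028,0]],"yaw":[0,0,0,0,0]}'
python3 -m creep '{"claw":[0,0,0,0,0],"travel":[[-0.007,-0.028,0],[-0.006,-0.022,0],[-0.004,-0.012,0],[-0.002,-0.007,0],[0,0,0]],"yaw":[0,0,0,0,0]}'
python3 - <<'E'
from h import *
s=readout.read_state();print(s["ee_pos"],s["contact_force"],s["width"])
W=viewer.grab_frame("wrist");S=viewer.grab_frame("scene");T=viewer.grab_frame("top");c=cam("top")
for st,ce,m in blobs(T,(105,150,40),(125,255,255),800): print(st,onz(c,ce,.015))
cv2.imwrite("pics/carry.png",np.hstack([cv2.resize(W,(400,300)),cv2.resize(S[130:310,180:370],(317,300))])[:,:,::-1])
E
```

```text
time_s: 15.25
ee_pos: [0.5258, -0.2091, 0.1324]
tool_rot: [0.001, 0.989, -0.149, 0.002]
contact_force: [0.5, 0.5, -2.0]
width: 0.429
time_s: 15.67
ee_pos: [0.5292, -0.087, 0.1281]
tool_rot: [-0.0, 0.989, -0.15, -0.001]
contact_force: [-0.5, -0.2, -1.3]
width: 0.436
time_s: 16.08
ee_pos: [0.5369, 0.0572, 0.1281]
tool_rot: [-0.0, 0.989, -0.149, -0.001]
contact_force: [1.4, 0.0, -1.7]
width: 0.43
time_s: 16.5
ee_pos: [0.5397, 0.1278, 0.1283]
tool_rot: [0.0, 0.989, -0.148, -0.0]
contact_force: [0.1, -1.5, -1.6]
width: 0.43
[0.53971973 0.12778894 0.12828114] [ 0.07116206 -1.54755484 -1.56448918] 0.4299780388704114
[ 226  173   55   51 1820] [0.50621439 0.13747639 0.015     ]
```

View pics/carry.png

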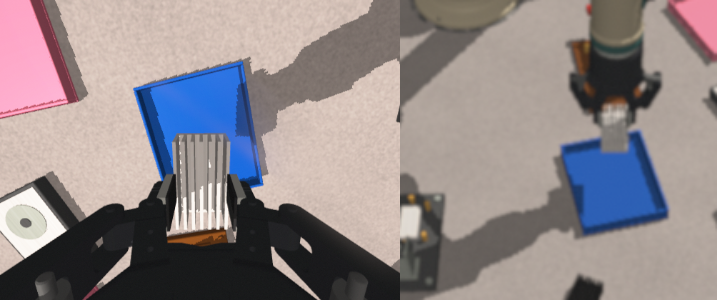

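The heat sink is held level between the pads, above the blue tray. Lowering.

```bash
python3 -m creep '{"claw":[0,0,0,0,0],"travel":[[0.002,0,0.02],[0,0,0.028],[0,0,0.028],[0,0,0.02],[0,0,0.012]],"yaw":[0,0,0,0,0]}'
python3 -m creep '{"claw":[0,0,0,0,0],"travel":[[0,0,0.005],[0,0,0.003],[0,0,0.002],[0,0,0.002],[0,0,0]],"yaw":[0,0,0,0,0]}'
```

```text
time_s: 17.07
ee_pos: [0.5406, 0.1243, 0.0182]
tool_rot: [0.001, 0.989, -0.15, -0.002]
contact_force: [0.3, -0.9, -1.1]
width: 0.432
time_s: 17.48
ee_pos: [0.5429, 0.126, 0.0093]
tool_rot: [-0.0, 0.989, -0.149, 0.001]
contact_force: [0.1, -0.5, -1.1]
width: 0.431
```

```bash
python3 -m creep '{"claw":[0,0,0,0,0],"travel":[[0,0,0.002],[0,0,0.001],[0,0,0.001],[0,0,0],[0,0,0]],"yaw":[0,0,0,0,0]}'
python3 -m creep '{"claw":[0,0,0,0,0],"travel":[[0,0,0.001],[0,0,0],[0,0,0],[0,0,0],[0,0,0]],"yaw":[0,0,0,0,0]}'
```

```text
time_s: 17.9
ee_pos: [0.5424, 0.1262, 0.0047]
tool_rot: [0.0, 0.989, -0.149, 0.0]
contact_force: [0.2, 0.9, -1.6]
width: 0.432
time_s: 18.32
ee_pos: [0.5424, 0.1263, 0.0046]
tool_rot: [-0.0, 0.989, -0.149, 0.0]
contact_force: [-1.4, 0.6, 6.1]
width: 0.43
```

Contact with the tray floor (about 7 N up). Releasing and retreating upward.

```bash
python3 -m creep '{"claw":[0.045,0.05,0.055,0.06,0.06],"travel":[[0,0,0],[0,0,0],[0,0,0],[0,0,0],[0,0,0]],"yaw":[0,0,0,0,0]}'
python3 -m creep '{"claw":[0.065,0.065,0.065,0.065,0.065],"travel":[[0,0,-0.005],[0,0,-0.02],[0,0,-0.03],[0,0,-0.03],[0,0,-0.03]],"yaw":[0,0,0,0,0]}'
python3 -m creep '{"claw":[0.065,0.065,0.065,0.065,0.065],"travel":[[-0.03,0,-0.04],[-0.03,0,-0.02],[-0.03,0,-0.0],[-0.03,0,0],[0,0,0]],"yaw":[0,0,0,0,0]}'
python3 - <<'E'
from h import *
s=readout.read_state();print(s["ee_pos"],s["contact_force"],s["time_s"])
W=viewer.grab_frame("wrist");T=viewer.grab_frame("top")
rs=[]
for n in("top","scene"):
    b=[x for x in blobs(viewer.grab_frame(n),(0,190,90),(4,255,255),8) if abs(x[1][0]-(217 if n=="top" else 296))>20]
    if b: rs.append(ray(cam(n),b[0][1]))
if len(rs)>1:
    p=tri(rs);u=(p[:2]-[.4497,-.1862])@[.955,-.2965];print("theta",np.arctan2(p[2]-.066,.155-u))
cv2.imwrite("pics/end.png",np.hstack([cv2.resize(W,(400,300)),cv2.resize(T[120:260,180:360],(386,300))])[:,:,::-1])
E
```

```text
time_s: 18.73
ee_pos: [0.5423, 0.1261, 0.0035]
tool_rot: [0.0, 0.989, -0.149, -0.0]
contact_force: [-0.8, 0.0, 0.8]
width: 0.707
time_s: 19.15
ee_pos: [0.5419, 0.1261, 0.12]
tool_rot: [0.0, 0.989, -0.149, -0.0]
contact_force: [0.6, -0.6, -0.3]
width: 0.766
time_s: 19.57
ee_pos: [0.4262, 0.1609, 0.1726]
tool_rot: [0.0, 0.989, -0.148, -0.002]
contact_force: [0.0, 0.7, -0.9]
width: 0.762
[0.4261846  0.16094578 0.17259654] [ 0.00863624  0.70489806 -0.88987039] 19.5667
theta 2.176768983981187
```

View pics/end.png

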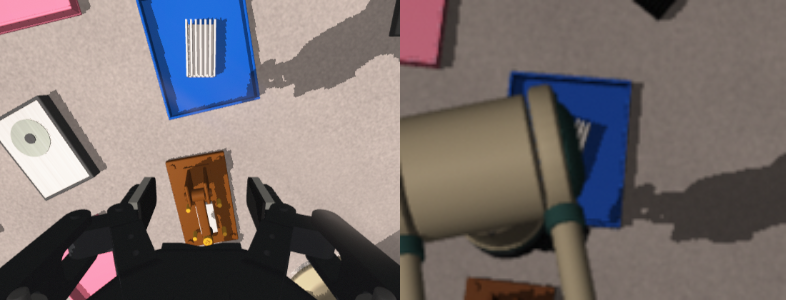

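The wrist view shows the heat sink standing fins-up at (205,48), well inside the tray. The gripper is clear of everything and the clamp is open.

```bash
python3 -c "
from rig import job
print(job.finish_job())"
```

```text
the job is handed in; nothing more can be done
None
```

The clamp is open and the silver heat sink is released, fins up, inside the blue tray. I handed the job in at about 20 s of the 51 s allowed; it gave no verdict.

**What happened:**
- **First flip failed:** I gripped the red grip by its flat ends and swung it along its arc, but it slipped out at about 1.2 rad or a little beyond. The arm fell shut again.
- **Second flip worked:** The wrist picture showed the heat sink still in its seat. I regrasped with a full-close command and swung faster. The arm was at about 1.94 rad when I let go, and it fell back to about 2.18 rad. The heat sink had not visibly moved.
- **Move to the tray:** I gripped the heat sink across its 40 mm width and lifted it straight out. I carried it to the tray and lowered it until the floor pushed back with about 6 N, then opened the fingers and backed away.

**Last checks:**
- The clamp measured 2.18 rad from two cameras.
- The last wrist picture showed the heat sink well inside the tray walls. I judged it flat from that picture and from the height where it touched down. I did not measure its tilt.
- The gripper was clear of everything, with force readings around 1 N or less (noise level).

**Oddities:**
- The finger opening read about 3 mm less than the true size on both the grip and the heat sink.
- The grip crept in the pads under load.
- I viewed 13 pictures, three over the budget of 10, because of the slip.

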